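# Hang up the ear defenders and start the drying rack

### The arm

A 7-joint arm with a two-finger parallel gripper is mounted at the origin on a cart in front of the work surface, level with it; the furniture and walls round the work are solid. World frame = base frame: x ahead of the robot, y to its left, z up, the work surface at z = 0. Lengths are in m, angles in rad, forces in N, time in s.
With the tool pointing down it reaches from about 0.4 to 0.85 m from the base axis. Payload 10.4 kg.
Tool frame: the origin (TCP) lies at the very end of the fingers, on their centre line; the grasp point (between the pads) lies r.pinch_z behind it (r.pinch_z is the distance from the TCP to the grasp point, in m); z points along the fingers, x is the direction in which the jaws open and shut, and the axes are right-handed (so a half turn about z gives the same grasp; the last joint's range is limited). The gripper opens to 87 mm and grips with 3 to 60 N. Pads are 19 mm wide; open, the fingers measure 117 mm over their backs; the gripper's body (75 mm by 190 mm) begins 51 mm behind the grasp point.
Start: joints at [1.225, 0.332, -0.065, 1.46, 0.022, 1.35, -0.088], TCP at [0.198, -0.593, 0.223] pointing down, gripper open.
Joint ranges: [-2.6, 2.6], [-0.5, 2.12], [-1.47, 1.34], [0.16, 2.42], [-1.27, 4.41], [0.06, 2.06], [-2.6, 2.6]. Speed limits (rad/s): [2.22, 2.22, 2.79, 2.79, 3.14, 3.14, 3.14].

### API

Orientations are given as a unit quaternion [x, y, z, w].
In Python, from bench import r gives the robot as it stands.
- The arm moves only by the tool carry_out, never from a script. Its argument "increments" is text: rows parted by semicolons, each of 7 numbers parted by spaces: the turn, a rotation vector about the tool's x, y, z in degrees, then the shift along the tool's x, y, z in m, then the finger opening in m, from 0 to 0.087. A call has exactly 5 rows; each row is the pose to reach, as a shift and turn from the pose measured when the call began, along the tool's axes at that moment; what a row does not reach only later rows make up. A row lasts 1/8 s, in which the tool goes at most 62.5 mm and 10.7 degrees, less where a joint would pass 70% of its speed; a pose out of reach is approached as far as the arm can. A call with a gripper value outside its range is refused whole. The fingers move at their own pace and stop on an object; "squeeze" is the grip in N (left out, the last holds). Time passes only in rows, so rows that repeat a pose let the fingers close, or fill a call up. It gives the time, the measured TCP pose, the force and the opening at its end, in the units of the state.
- r.read_state(): the state, without advancing time (a new reading comes with each control period).
- r.camera(name): name is "scene" or "side" or "wrist"; returns (picture, depth): 384x512x3 uint8, blue, green, red; 384x512 float32, m along the optical axis (not along the pixel's ray), 0 where there is no reading.
- r.camera_model(name): a dict with "K" (3x3 intrinsics, pixels), "extrinsics" (4x4, takes a point from camera to world coordinates). Camera axes: x right, y down, z forward; pixel columns grow to the right and rows downward; lengths in m; the calibration is good to about 2 mm. A picture is of the moment at which its call begins: read the wrist's pose just before it. camera_model takes no time and is no camera call; for the wrist camera it gives the pose at the moment of the call.
- r.close_job(): hands the job in, once; it reports no verdict.
The state is a dict: "time": time; "joint_positions": joint angles; "joint_vel": joint speeds; "joint_torque": joint torques, N m; "ee_pos": TCP position; "eef_rot": TCP orientation; "ft_force": force on the tool from outside, world axes, zero at the start; "torque": the same for the moment, N m; "width": finger opening in m.
Only numpy, scipy, OpenCV 4.12 (cv2) and the standard library are available. Lean on these libraries where they do the work, as an engineer would, in place of code of your own. Each camera call takes 0.05 s, during which the arm holds its last target.

### The job

Hang every pair of ear defenders over the bar of the drying rack, one cup on each side of the bar. When all hang there, slide the lock tab on the control box fully aside, press the start button it was covering fully down and let it come up again, then slide the tab fully home over the button. Leave the tools and other things on the bench where they lie.

Things in the scene. Friction and masses are not known exactly. Their poses are not given: they have to be found in the camera images.
- rack: fixed drying rack. Origin: underside, mid-length; y runs along its bar, x across, z up; yaw within 0.15 rad. Base 90 (x) by 370 mm (y), 45 high; posts at y = -170 and +170 mm carry a flat steel bar, 24 mm wide (x), 18 thick, top at z = 175 mm. Control box at the -y end: centre x = 0, y = -241 mm, 124 mm (x) by 112 (y), top z = 60 mm
- bar_mid (a point): top of the bar at mid-length (rack x = 0, y = 0, z = 175 mm), axes as the rack's. Collars at the bar's ends are 34 mm square (top z = 183 mm), with 328 mm of clear bar between them: room for four pairs about 80 mm apart, a cup on each side of the bar
- defender_1: grey and black ear defenders, standing on the two cups (3 or 4 identical pairs; an absent one reads None). Origin: underside, midway between cups; z up; x from cup to cup. 144 mm over the cups (x), 140 mm high, 0.2 kg. Cups 25 mm thick (x), 62 wide (y), 64 high, 96 mm gap between. Padded crown block at top centre: 46 mm long (x), 30 mm wide (y), z 108 to 140 mm; grip across its width
- defender_1_seat (a point): middle of the underside of that pair's crown block (108 mm above its origin), which lies on top of the bar when hung: keep the fingertips above it when gripping. The band beside the block, 20 mm wide, slopes down at 45 degrees to the cups
- defender_2: grey and black ear defenders, standing on the two cups (3 or 4 identical pairs; an absent one reads None). Origin: underside, midway between cups; z up; x from cup to cup. 144 mm over the cups (x), 140 mm high, 0.2 kg. Cups 25 mm thick (x), 62 wide (y), 64 high, 96 mm gap between. Padded crown block at top centre: 46 mm long (x), 30 mm wide (y), z 108 to 140 mm; grip across its width
- defender_2_seat (a point): middle of the underside of that pair's crown block (108 mm above its origin), which lies on top of the bar when hung: keep the fingertips above it when gripping. The band beside the block, 20 mm wide, slopes down at 45 degrees to the cups
- defender_3: grey and black ear defenders, standing on the two cups (3 or 4 identical pairs; an absent one reads None). Origin: underside, midway between cups; z up; x from cup to cup. 144 mm over the cups (x), 140 mm high, 0.2 kg. Cups 25 mm thick (x), 62 wide (y), 64 high, 96 mm gap between. Padded crown block at top centre: 46 mm long (x), 30 mm wide (y), z 108 to 140 mm; grip across its width
- defender_3_seat (a point): middle of the underside of that pair's crown block (108 mm above its origin), which lies on top of the bar when hung: keep the fingertips above it when gripping. The band beside the block, 20 mm wide, slopes down at 45 degrees to the cups
- defender_4: grey and black ear defenders, standing on the two cups (3 or 4 identical pairs; an absent one reads None). Origin: underside, midway between cups; z up; x from cup to cup. 144 mm over the cups (x), 140 mm high, 0.2 kg. Cups 25 mm thick (x), 62 wide (y), 64 high, 96 mm gap between. Padded crown block at top centre: 46 mm long (x), 30 mm wide (y), z 108 to 140 mm; grip across its width
- defender_4_seat (a point): middle of the underside of that pair's crown block (108 mm above its origin), which lies on top of the bar when hung: keep the fingertips above it when gripping. The band beside the block, 20 mm wide, slopes down at 45 degrees to the cups
- lock_tab (a joint): slide of the lock tab on the control box, m: 0 = fully home, its plate covering the button; 0.045 = fully aside, button bared. It opens towards the rack's -x (towards the robot), needs about 1.5 N and stays where left. Plate 46 mm (x) by 60 mm (y), 4 mm thick, top at rack z = 72 mm, between two guides (top z = 73 mm)
- tab_ridge (a point): middle of the top of the black upright finger ridge on the lock tab; it moves with the tab. 12 mm thick (rack x), 36 mm wide (rack y), 22 mm above the plate (rack z 72 to 94 mm): pinch it across its thickness or push it. With the tab home it is at rack x = 12 mm, y = -241 mm
- start_button (a joint): travel of the sprung start button, m: 0 = up, 0.005 = fully down (about 5 N); springs back up when let go
- button_top (a point): centre of the top of the round steel start button, 30 mm across, at rack x = 28 mm, y = -241 mm, z = 66 mm when up; its top lies under the lock tab's plate while that is home
- screen_end (a point): top near corner of the fixed mesh screens left of the rack, 255 mm above the bench, which stand between the arm's start and the work: one thin wall runs from here straight away from the robot (room x) for 600 mm, crossed at its middle by another along room y, 300 mm to each side. Pass above or in front of them
- sanding_block: cork sanding block, 112 x 64 x 36 mm high, lying in front of the rack. Bystander; origin at the centre of its underside

How it is judged:
On the way, in this order (a step that is already met when the one before it is completed fails the run):
1. every pair of ear defenders hangs over the bar (x of defender_1_seat in the frame of rack between -0.022 and 0.022 m and y of defender_1_seat in the frame of rack between -0.15 and 0.15 m and z of defender_1_seat in the frame of rack between 0.162 and 0.195 m and angle between each of defender_1, defender_2, defender_3, defender_4's own z axis and vertical below 0.5 rad and x of defender_2_seat in the frame of rack between -0.022 and 0.022 m and y of defender_2_seat in the frame of rack between -0.15 and 0.15 m and z of defender_2_seat in the frame of rack between 0.162 and 0.195 m and x of defender_3_seat in the frame of rack between -0.022 and 0.022 m and y of defender_3_seat in the frame of rack between -0.15 and 0.15 m and z of defender_3_seat in the frame of rack between 0.162 and 0.195 m and x of defender_4_seat in the frame of rack between -0.022 and 0.022 m and y of defender_4_seat in the frame of rack between -0.15 and 0.15 m and z of defender_4_seat in the frame of rack between 0.162 and 0.195 m), for 0.3 s.
2. the lock tab is fully aside (value of joint lock_tab above 0.038 m), for 0.1 s.
3. the start button is pressed fully down (value of joint start_button above 0.0035 m), for 0.1 s.
4. the lock tab is home over the released button (value of joint lock_tab below 0.007 m and value of joint start_button below 0.0015 m), for 0.2 s.
At the end, for the whole second after the job is handed in: Every pair present hangs (tilted under 0.5 rad) with its crown block on the bar between the posts: crown underside within 22 mm of the bar's middle line and 162 to 195 mm above the rack's underside. The lock tab is within 7 mm of home and the button is up (all of step 1 and all of step 4); the robot touches nothing.
It fails at once if the sanding block is moved by more than 30 mm (distance of sanding_block from where it was at the start of the episode above 0.03 m).
Of defender_1, defender_2, defender_3, defender_4 only 3 to 4 are there at a start; the rules pass over those that are not, and their reading is None.
At some moment in a run one of defender_1, defender_2, defender_3, defender_4 may be knocked a few centimetres aside while the robot is not near it.
It also fails if it takes over 210 s, if anything falls off the work surface, if the arm or the gripper's body presses on something with over 40 N, if the wrist force passes 120 N, or if a joint passes its speed limit or range.

## Working session

There is one attempt and no reset: what is moved stays moved. The work goes in short steps, Python scripts to look and compute and a tool call to move; the robot and the scene stay as the last step left them, time stands still between calls to the robot, and variables do not carry over. Pictures are saved under pics/ and viewed, and the job is handed in when it is done.

Besides the shell and the picture viewer there is one more tool, called after "Emit:" as name(argument=value, ...) on one line, values as JSON. carry_out: Moves the arm, as the interface text tells. Its arguments: {"type":"object","properties":{"increments":{"type":"string"},"squeeze":{"type":"number"}},"required":["increments"]}

```bash
ls -la && mkdir -p pics && cat > h.py <<'E'
import numpy as np, cv2
from bench import r
from scipy.spatial.transform import Rotation as R
E
python3 - <<'E'
from h import *
s=r.read_state(); print(s, r.pinch_z)
for n in ["scene","side","wrist"]:
    m=r.camera_model(n); p,d=r.camera(n)
    cv2.imwrite(f"pics/{n}0.png",p); np.save(f"pics/{n}0.npy",d)
    print(n,np.round(m["K"],1).tolist(),np.round(m["extrinsics"],4).tolist())
E
```

```text
total 12
drwxr-xr-x  3 agent agent 4096 Dec  6 12:02 .
drwxr-xr-x 23 root  root  4096 Dec  6 12:02 ..
drwxr-xr-x  2 agent agent 4096 Dec  6 12:02 pics
{'time': 0.0, 'joint_positions': array([ 1.22539036,  0.33288755, -0.06472603,  1.46094041,  0.02161874,
        1.34990548, -0.08852911]), 'joint_vel': array([ 0.00022905, -0.00116597, -0.00018208,  0.00025815, -0.00019178,
        0.00012409,  0.00067959]), 'joint_torque': array([-1.11740241e-05, -6.23253393e+01,  2.42707384e-02, -3.89891624e+01,
       -6.14427798e-02,  3.98190378e-02,  1.70335729e-04]), 'ee_pos': array([ 0.19814701, -0.59234684,  0.22174465]), 'eef_rot': array([ 8.11556428e-01, -5.84273603e-01, -6.07684620e-04, -3.90187147e-04]), 'ft_force': array([-0.3091204 , -0.30491505, -0.89577905]), 'torque': array([ 0.04652811, -0.03096771,  0.00694479]), 'width': 0.08706557213816636} 0.0187
scene [[352.8, 0.0, 251.3], [0.0, 352.8, 189.2], [0.0, 0.0, 1.0]] [[0.8388, -0.4001, 0.3691, 0.234], [-0.5441, -0.6379, 0.545, -0.5488], [0.0174, -0.658, -0.7528, 0.8473], [0.0, 0.0, 0.0, 1.0]]
side [[453.6, 0.0, 250.4], [0.0, 453.6, 186.1], [0.0, 0.0, 1.0]] [[0.9997, 0.0102, -0.0241, 0.5823], [0.0256, -0.5734, 0.8189, -1.2851], [-0.0055, -0.8192, -0.5735, 1.0325], [0.0, 0.0, 0.0, 1.0]]
wrist [[312.7, 0.0, 254.8], [0.0, 312.7, 187.6], [0.0, 0.0, 1.0]] [[0.3172, -0.9189, -0.2346, 0.2618], [-0.9484, -0.3074, -0.0782, -0.5699], [-0.0003, 0.2473, -0.9689, 0.3836], [0.0, 0.0, 0.0, 1.0]]
```

View pics/scene0.png

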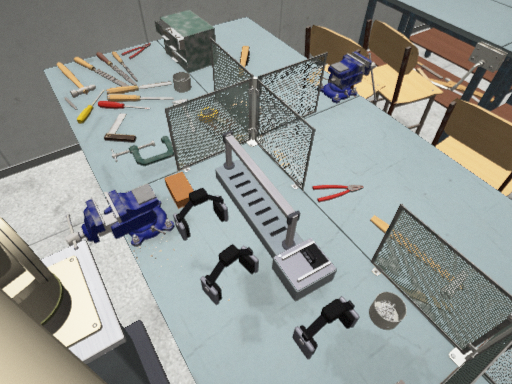

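View pics/side0.png

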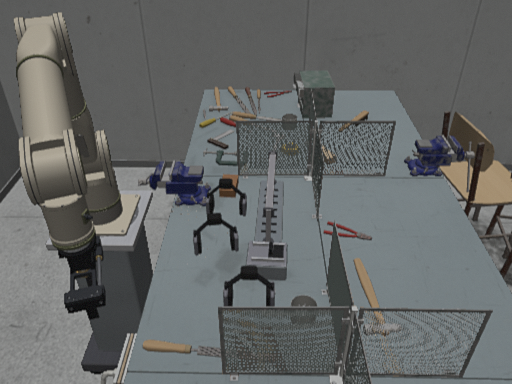

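View pics/wrist0.png

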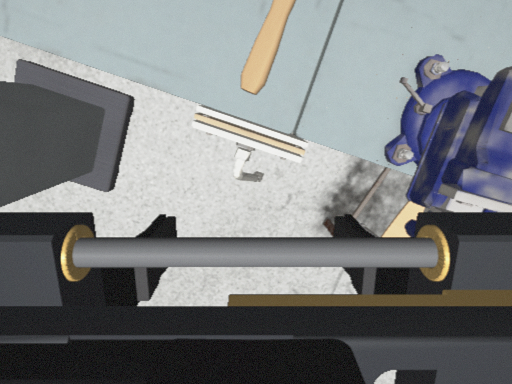

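The scene and side views show three defenders in front of the rack: scene crowns at about (197,200), (232,255) and (330,310). The rack bar runs from (232,140) to (292,215) and the control box is near (305,265). One mesh-screen cross stands behind the rack and another on the near side. Next I'll measure.

```bash
cat >> h.py <<'E'
def cloud(n,d,m=None):
    m=m or r.camera_model(n); K=m["K"];T=np.array(m["extrinsics"])
    v,u=np.mgrid[:384,:512]; 
    P=np.stack([(u-K[0][2])/K[0][0]*d,(v-K[1][2])/K[1][1]*d,d],-1)
    return P@T[:3,:3].T+T[:3,3], d>0
def ray(n,u,v,z,m=None):
    m=m or r.camera_model(n);K=np.array(m["K"]);T=np.array(m["extrinsics"])
    q=T[:3,:3]@np.linalg.inv(K)@np.array([u,v,1.]); o=T[:3,3]
    return o+q*(z-o[2])/q[2]
E
python3 - <<'E'
from h import *
# top-down map: x 0.2..1.1 , y -0.9..0.9 at 2.5mm
tot=[]
for n in ["scene","side"]:
    d=np.load(f"pics/{n}0.npy"); p=cv2.imread(f"pics/{n}0.png")
    P,ok=cloud(n,d)
    print(n,P[ok].min(0),P[ok].max(0))
    H=np.full((600,440),-1.0); C=np.zeros((600,440,3),np.uint8)
    i=((0.75-P[...,1])/0.0025).astype(int); j=((P[...,0]-0.1)/0.0025).astype(int)
    k=ok&(i>=0)&(i<600)&(j>=0)&(j<440)&(P[...,2]<0.4)
    for a,b,z,c in zip(i[k],j[k],P[...,2][k],p[k]):
        if z>H[a,b]: H[a,b]=z;C[a,b]=c
    Z=np.clip(H*255/0.26,0,255).astype(np.uint8)
    cv2.imwrite(f"pics/top_{n}.png",np.hstack([C[:, :],cv2.applyColorMap(Z,cv2.COLORMAP_JET)])[:, :800])
E
```

```text
scene [-0.27481015 -0.70619512 -0.76957401] [3.78056776 1.52098268 0.65185433]
side [-1.1594973  -0.80138099 -0.77881871] [2.38070813 1.54684404 0.74114961]
```

View pics/top_scene.png

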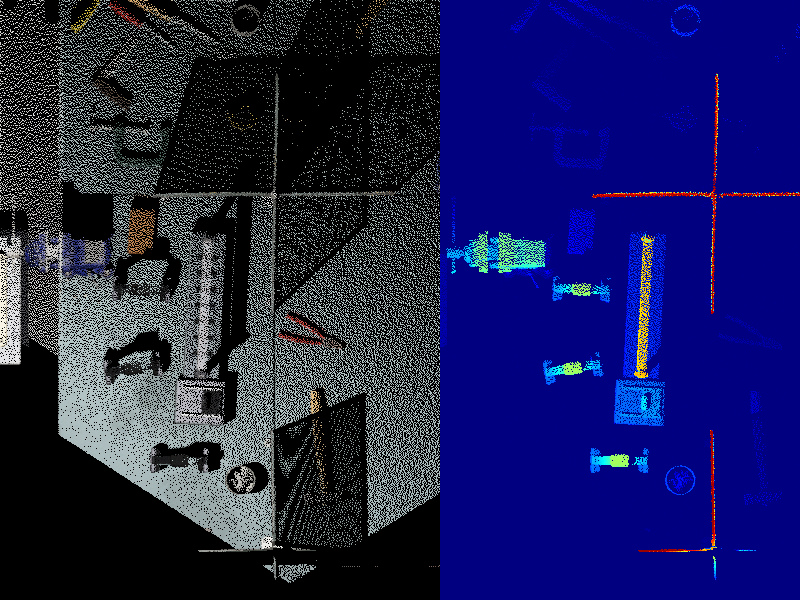

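View pics/top_side.png

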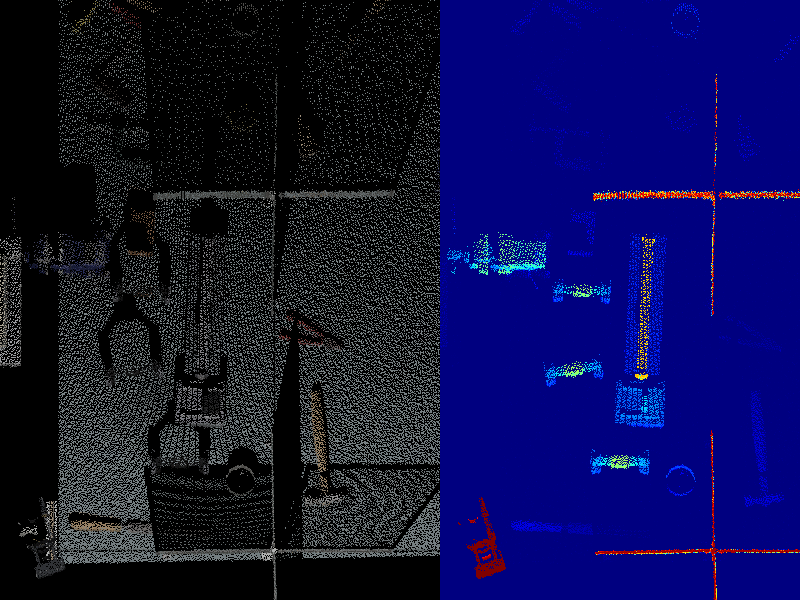

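```bash
python3 - <<'E'
from h import *
Pa=[]
for n in ["scene","side"]:
    d=np.load(f"pics/{n}0.npy"); P,ok=cloud(n,d); p=cv2.imread(f"pics/{n}0.png")
    Q=P[ok]; Pa.append(Q)
    print(n,"table z",np.median(Q[(Q[:,0]>.35)&(Q[:,0]<.6)&(abs(Q[:,1]+.37)<.1)][:,2]))
    for c in [(0.455,0.02),(0.43,-0.175),(0.55,-0.405)]:
        k=(abs(Q[:,0]-c[0])<.1)&(abs(Q[:,1]-c[1])<.07)
        A=Q[k&(Q[:,2]>.132)&(Q[:,2]<.16)]
        B=Q[k&(Q[:,2]>.03)&(Q[:,2]<.16)]; 
        if len(A)<5: print(c,'few',len(A));continue
        (cx,cy),(w,h),a=cv2.minAreaRect(A[:,:2].astype(np.float32)*1000)
        (bx,by),(bw,bh),ba=cv2.minAreaRect(B[:,:2].astype(np.float32)*1000)
        print(c,len(A),"crown",np.round([cx,cy,w,h,a],1),"z",np.percentile(A[:,2],[50,95]).round(4),"all",np.round([bx,by,bw,bh,ba],1))
    k=(abs(Q[:,0]-.61)<.06)&(abs(Q[:,1]+.01)<.2)&(Q[:,2]>.168)&(Q[:,2]<.192)
    A=Q[k]; print("bar",len(A),[np.round(t,1) for t in cv2.minAreaRect(A[:,:2].astype(np.float32)*1000)],A[:,2].mean())
    vx=cv2.fitLine(A[(abs(A[:,1]+.01)<.14)&(A[:,2]>.172)][:,:2].astype(np.float32),cv2.DIST_L2,0,.01,.01).ravel();print(vx, np.median(A[abs(A[:,1]+.01)<.14][:,2]))
E
```

```text
scene table z -0.0010084810913983944
(0.455, 0.02) 161 crown [454.3  27.5  29.8  45.1  85.7] z [0.1381 0.1404] all [437.   30.2  83.2 183.2  77.9]
(0.43, -0.175) 217 crown [ 432.  -170.7   43.6   29.1   10.1] z [0.1381 0.1404] all [ 433.3 -170.8  148.2   60.4    8.9]
(0.55, -0.405) 304 crown [ 548.5 -401.2   29.6   44.9   89.7] z [0.1382 0.1405] all [ 548.4 -401.3   61.2  145.5   89.8]
bar 987 [array([611.5, -16.2]), array([354.4,  32.4]), np.float64(86.9)] 0.17431883349777946
[ 0.0512162   0.99868757  0.611523   -0.02173218] 0.1738367761112829
side table z -0.0010063615522519775
(0.455, 0.02) 68 crown [454.3  23.9  42.5  31.2   2.4] z [0.1368 0.1411] all [437.4  26.7  83.6 182.6  76.4]
(0.43, -0.175) 98 crown [ 434.  -175.    44.9   36.1   15.3] z [0.1373 0.141 ] all [ 434.  -175.4  143.6   61.2    8.5]
(0.55, -0.405) 144 crown [ 550.5 -404.    32.1   44.2   89.8] z [0.1377 0.1416] all [ 550.  -405.4   60.6  147.5   89.1]
bar 462 [array([611.4, -17.5]), array([361. ,  30.8]), np.float64(87.3)] 0.17392237451675527
[ 0.05135334  0.99868053  0.6122781  -0.02340702] 0.17328312939049828
```

```bash
python3 - <<'E'
from h import *
th=-0.0513; c,s=np.cos(th),np.sin(th)
Rm=np.array([[c,-s],[s,c]])
o=np.array([0.6118,-0.0165])
for n in ["scene","side"]:
    d=np.load(f"pics/{n}0.npy"); P,ok=cloud(n,d); Q=P[ok]
    L=np.c_[(Q[:,:2]-o)@Rm,Q[:,2]]
    def rng(k,t): 
        A=L[k]; print(n,t,len(A),np.percentile(A[:,:2],[1,99],axis=0).round(4).tolist(),np.median(A[:,2]).round(4))
    near=(abs(L[:,0])<.09)
    rng(near&(L[:,1]>.12)&(L[:,1]<.21)&(L[:,2]>.1785)&(L[:,2]<.19),"collar+")
    rng(near&(L[:,1]<-.12)&(L[:,1]>-.21)&(L[:,2]>.1785)&(L[:,2]<.19),"collar-")
    rng(near&(L[:,1]<-.17)&(L[:,1]>-.33)&(L[:,2]>.053)&(L[:,2]<.064),"box")
    rng(near&(abs(L[:,1])<.18)&(L[:,2]>.04)&(L[:,2]<.048),"base")
    rng(near&(L[:,1]<-.2)&(L[:,1]>-.31)&(L[:,2]>.089)&(L[:,2]<.099),"ridge")
    rng(near&(abs(L[:,1])<.14)&(L[:,2]>.172)&(L[:,2]<.179),"bar")
E
```

```text
scene collar+ 32 [[-0.0154, 0.1636], [0.0157, 0.1771]] 0.1813
scene collar- 52 [[-0.0156, -0.1753], [0.015, -0.1626]] 0.1806
scene box 1307 [[-0.0604, -0.2944], [0.059, -0.1842]] 0.0598
scene base 2615 [[-0.043, -0.1751], [0.0432, 0.1731]] 0.0439
scene ridge 66 [[0.0051, -0.2572], [0.0175, -0.2237]] 0.092
scene bar 642 [[-0.0112, -0.1381], [0.0119, 0.1353]] 0.174
side collar+ 15 [[-0.0147, 0.1544], [0.0137, 0.1723]] 0.1802
side collar- 21 [[-0.0121, -0.1793], [0.0155, -0.166]] 0.1813
side box 623 [[-0.0594, -0.2984], [0.0611, -0.1757]] 0.0594
side base 985 [[-0.0424, -0.1674], [0.0443, 0.1732]] 0.0436
side ridge 32 [[0.0061, -0.2579], [0.0174, -0.2248]] 0.092
side bar 253 [[-0.0104, -0.1379], [0.0124, 0.1349]] 0.1739
```

```bash
cat >> h.py <<'E'
th=-0.0513; O=np.array([0.6118,-0.0165])
Rm=np.array([[np.cos(th),-np.sin(th)],[np.sin(th),np.cos(th)]])
def rk(x,y): return O+Rm@np.array([x,y])
def go(x,y,z,yaw=0.0):
    """delta to tool down, jaws along y of an object with given yaw (deg)"""
    s=r.read_state(); R0=R.from_quat(s["eef_rot"])
    a=np.radians(yaw-90); tx=np.array([np.cos(a),np.sin(a),0]); tz=np.array([0,0,-1.]); ty=np.cross(tz,tx)
    Rt=R.from_matrix(np.c_[tx,ty,tz])
    rv=np.degrees((R0.inv()*Rt).as_rotvec()); dt=R0.inv().apply(np.array([x,y,z])-s["ee_pos"])
    print("t",round(s["time"],2),"pos",s["ee_pos"].round(4),"F",s["ft_force"].round(1),"w",round(s["width"],4))
    print("rot",rv.round(2),"shift",dt.round(4),"dist",np.linalg.norm(dt).round(3))
E
python3 -c "
from h import *
go(.42,-.33,.36,0)"
```

```text
t 0.15 pos [ 0.1982 -0.5925  0.222 ] F [1.4 0.2 0.1] w 0.0866
rot [1.00e-02 6.00e-02 1.85e+01] shift [-0.1787 -0.2936 -0.1379] dist 0.37
```

Emit:
carry_out(increments="0 0 4 0 0 -0.06 0.087; 0 0 8 -0.03 -0.04 -0.10 0.087; 0 0 12 -0.06 -0.09 -0.12 0.087; 0 0 15 -0.09 -0.14 -0.138 0.087; 0 0 18.5 -0.12 -0.195 -0.138 0.087")

```text
time: 0.78
ee_pos: [0.3461, -0.4159, 0.3616]
eef_rot: [-0.706, 0.708, -0.001, 0.0]
ft_force: [0.9, -0.6, -0.7]
width: 0.087
```

```bash
python3 -c "
from h import *
go(.44,-.05,.30,0)"
```

```text
t 0.78 pos [ 0.3461 -0.4159  0.3616] F [ 0.9 -0.6 -0.7] w 0.087
rot [-0.07 -0.06 -0.15] shift [-0.3662 -0.0929  0.0613] dist 0.383
```

Emit:
carry_out(increments="0 0 0 -0.05 -0.05 0 0.087; 0 0 0 -0.11 -0.07 0.01 0.087; 0 0 0 -0.17 -0.09 0.03 0.087; 0 0 0 -0.23 -0.10 0.05 0.087; 0 0 0 -0.29 -0.105 0.06 0.087")

```text
time: 1.4
ee_pos: [0.4503, -0.1376, 0.3029]
eef_rot: [-0.706, 0.708, -0.0, -0.0]
ft_force: [0.9, 0.6, 0.3]
width: 0.0872
```

```bash
cat >> h.py <<'E'
def crowns(tag):
    """averaged crown positions from scene+side depth"""
    out=[]
    for n in ["scene","side"]:
        p,d=r.camera(n); cv2.imwrite(f"pics/{n}_{tag}.png",p)
        P,ok=cloud(n,d); 
        g=p.astype(int); dark=(g.max(-1)<110)
        M=((P[...,2]>.125)&(P[...,2]<.15)&(P[...,0]>.3)&(P[...,0]<.75)&(P[...,1]>-.56)&(P[...,1]<.2)&ok&dark).astype(np.uint8)
        M=cv2.morphologyEx(M,cv2.MORPH_CLOSE,np.ones((3,3)))
        k,lab,st,_=cv2.connectedComponentsWithStats(M)
        for i in range(1,k):
            if st[i,4]<40: continue
            A=P[(lab==i)&ok&(P[...,2]>.132)]
            if len(A)<15: continue
            q=cv2.minAreaRect(A[:,:2].astype(np.float32)*1000)
            B=P[ok&(P[...,2]>.03)&(P[...,2]<.16)&(np.hypot(P[...,0]-q[0][0]/1e3,P[...,1]-q[0][1]/1e3)<.085)]
            b=cv2.minAreaRect(B[:,:2].astype(np.float32)*1000)
            print(n,len(A),[np.round(t,1).tolist() for t in q],"all",[np.round(t,1).tolist() for t in b])
E
python3 -c "
from h import *
p,d=r.camera('wrist');cv2.imwrite('pics/w1.png',p)
crowns('1')
go(.454,.026,.2,0)"
```

```text
scene 155 [[453.5, 27.1], [30.3, 44.6], 88.3] all [[454.6, 27.4], [60.4, 147.8], 88.3]
scene 221 [[431.7, -170.8], [44.1, 28.7], 9.7] all [[432.4, -170.9], [146.7, 60.0], 9.4]
scene 302 [[548.5, -401.3], [29.7, 44.4], 88.6] all [[548.4, -401.9], [146.1, 60.9], 0.1]
side 67 [[454.8, 23.3], [42.4, 33.5], 4.9] all [[454.5, 21.2], [58.9, 146.3], 87.6]
side 96 [[432.8, -174.5], [45.0, 32.8], 15.6] all [[434.3, -177.2], [143.7, 58.3], 8.4]
side 144 [[550.9, -403.5], [43.9, 34.6], 2.3] all [[550.1, -406.1], [147.2, 62.3], 0.3]
t 1.55 pos [ 0.4506 -0.1364  0.3038] F [-0.3 -1.3  1. ] w 0.0873
rot [-0.03 -0.06  0.19] shift [-0.1625 -0.0039  0.1036] dist 0.193
```

View pics/w1.png

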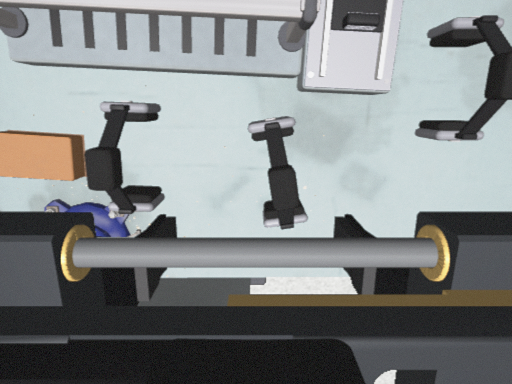

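The wrist view shows the three crowns at (103,167), (283,185) and (500,75), with the rack at the top. The measurements agree to about 3 mm. I'll grasp pair 1 (y ≈ 0.025).

Emit:
carry_out(increments="0 0 2 -0.055 -0.004 0.0 0.087; 0 0 2 -0.115 -0.004 0.04 0.087; 0 0 2 -0.1615 -0.004 0.095 0.087; 0 0 2 -0.1615 -0.004 0.14 0.087; 0 0 2 -0.1615 -0.004 0.18 0.087")

```text
time: 2.17
ee_pos: [0.4535, 0.0247, 0.1215]
eef_rot: [-0.696, 0.718, -0.0, -0.001]
ft_force: [-0.0, -0.4, 0.2]
width: 0.0872
```

```bash
python3 -c "
from h import *
go(.454,.025,.113,-2)"
```

```text
t 2.17 pos [0.4535 0.0247 0.1215] F [-0.  -0.4  0.2] w 0.0872
rot [ 0.04 -0.07  0.22] shift [-0.0003 -0.0005  0.0085] dist 0.009
```

Emit:
carry_out(increments="0 0 0 0 0 0.009 0.087; 0 0 0 0 0 0.009 0.02; 0 0 0 0 0 0.009 0.02; 0 0 0 0 0 0.009 0.02; 0 0 0 0 0 0.009 0.02", squeeze=25)

```text
time: 2.8
ee_pos: [0.454, 0.0246, 0.1132]
eef_rot: [-0.696, 0.718, -0.001, -0.0]
ft_force: [0.0, 0.5, 0.2]
width: 0.0547
```

```bash
python3 -c "
from h import *
s=rk(0,.095);print(s)
go(.454,.025,.35,-2)
go(*s,.32,np.degrees(th))"
```

```text
[0.61667136 0.07837502]
t 2.8 pos [0.454  0.0246 0.1132] F [0.  0.5 0.2] w 0.0547
rot [-0.04 -0.09  0.21] shift [-0.000e+00 -2.000e-04 -2.368e-01] dist 0.237
t 2.8 pos [0.454  0.0246 0.1132] F [0.  0.5 0.2] w 0.0547
rot [-0.04 -0.09  1.15] shift [-0.0585 -0.1611 -0.2068] dist 0.269
```

Fingers still closing.

Emit:
carry_out(increments="0 0 0 0 0 0 0.02; 0 0 0 0 0 0 0.02; 0 0 0 0 0 0 0.02; 0 0 0 0 0 0 0.02; 0 0 0 0 0 -0.01 0.02", squeeze=25)

```text
time: 3.42
ee_pos: [0.4532, 0.0245, 0.1228]
eef_rot: [-0.696, 0.718, 0.0, -0.001]
ft_force: [0.2, 0.4, -2.5]
width: 0.0302
```

Emit:
carry_out(increments="0 0 0 0 0 -0.05 0.02; 0 0 0 0 0 -0.10 0.02; 0 0 0 0 0 -0.15 0.02; 0 0 1 -0.01 -0.02 -0.19 0.02; 0 0 1 -0.025 -0.06 -0.205 0.02")

```text
time: 4.05
ee_pos: [0.5152, 0.0478, 0.3317]
eef_rot: [-0.689, 0.725, -0.002, 0.0]
ft_force: [0.8, -0.2, -2.4]
width: 0.0301
```

```bash
python3 -c "
from h import *
s=rk(0,.095)
go(*s,.325,np.degrees(th))
p,d=r.camera('side');cv2.imwrite('pics/s2.png',cv2.resize(p[100:300,150:350],(800,600)[:1]*2 if 0 else (600,600)))"
```

```text
t 4.05 pos [0.5152 0.0478 0.3317] F [ 0.8 -0.2 -2.4] w 0.0301
rot [-0.22 -0.16  0.05] shift [-0.0357 -0.0998  0.007 ] dist 0.106
```

View pics/s2.png

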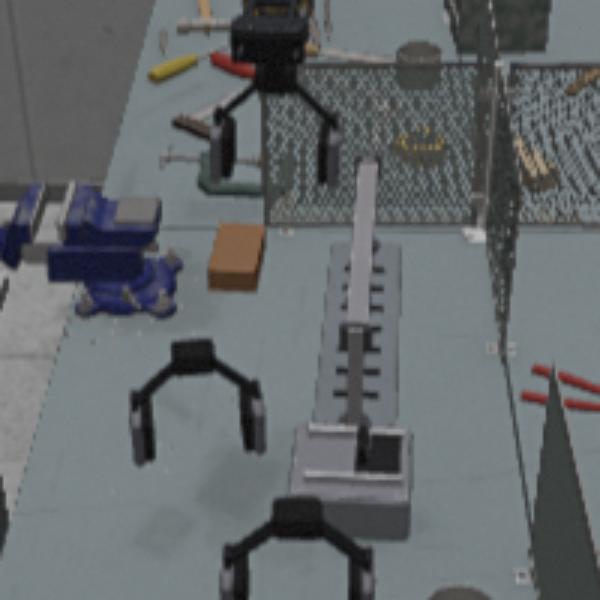

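The side view shows the pair held level at (270,100) in the crop. Now over the bar.

Emit:
carry_out(increments="0 0 0 -0.012 -0.035 0.003 0.02; 0 0 0 -0.024 -0.07 0.005 0.02; 0 0 0 -0.036 -0.1 0.007 0.02; 0 0 0 -0.036 -0.1 0.007 0.02; 0 0 0 -0.036 -0.1 0.01 0.02")

```text
time: 4.72
ee_pos: [0.6206, 0.0803, 0.3211]
eef_rot: [-0.689, 0.724, -0.001, 0.001]
ft_force: [-0.2, -0.1, -3.0]
width: 0.0298
```

```bash
python3 -c "
from h import *
s=rk(0,.095)
go(*s,.18,np.degrees(th))"
```

```text
t 4.72 pos [0.6206 0.0803 0.3211] F [-0.2 -0.1 -3. ] w 0.0298
rot [-0.2   0.04  0.1 ] shift [0.0022 0.0043 0.1411] dist 0.141
```

Emit:
carry_out(increments="0 0 0 0.002 0.004 0.03 0.02; 0 0 0 0.002 0.004 0.065 0.02; 0 0 0 0.002 0.004 0.10 0.02; 0 0 0 0.002 0.004 0.125 0.02; 0 0 0 0.002 0.004 0.132 0.02")

```text
time: 5.35
ee_pos: [0.6157, 0.0777, 0.1882]
eef_rot: [-0.689, 0.725, -0.001, 0.0]
ft_force: [0.5, -0.9, -2.4]
width: 0.0298
```

```bash
python3 -c "
from h import *
s=rk(0,.095)
go(*s,.18,np.degrees(th))"
```

```text
t 5.35 pos [0.6157 0.0777 0.1882] F [ 0.5 -0.9 -2.4] w 0.0298
rot [-0.09 -0.02  0.07] shift [-0.0008 -0.0009  0.0082] dist 0.008
```

Emit:
carry_out(increments="0 0 0 -0.001 -0.001 0.003 0.02; 0 0 0 -0.001 -0.001 0.006 0.02; 0 0 0 -0.001 -0.001 0.008 0.02; 0 0 0 -0.001 -0.001 0.0085 0.02; 0 0 0 -0.001 -0.001 0.0085 0.02")

```text
time: 5.98
ee_pos: [0.6169, 0.0787, 0.18]
eef_rot: [-0.689, 0.725, -0.001, 0.001]
ft_force: [0.1, 0.0, -0.5]
width: 0.0296
```

Weight is off the gripper, so it's resting on the bar. Release.

Emit:
carry_out(increments="0 0 0 0 0 0 0.06; 0 0 0 0 0 0 0.06; 0 0 0 0 0 0 0.06; 0 0 0 0 0 -0.005 0.06; 0 0 0 0 0 -0.02 0.06")

```text
time: 6.6
ee_pos: [0.6165, 0.0785, 0.2002]
eef_rot: [-0.689, 0.725, -0.0, 0.0]
ft_force: [1.1, -0.8, 0.4]
width: 0.0593
```

Emit:
carry_out(increments="0 0 0 0 0 -0.04 0.087; 0 0 0 0 0 -0.08 0.087; 0 0 0 0 0 -0.12 0.087; 0 0 0 0.03 0.03 -0.13 0.087; 0 0 0 0.07 0.06 -0.13 0.087")

```text
time: 7.22
ee_pos: [0.5527, 0.0125, 0.3323]
eef_rot: [-0.69, 0.724, -0.001, 0.001]
ft_force: [1.4, -1.5, 0.7]
width: 0.0869
```

```bash
python3 -c "
from h import *
crowns('3')
go(.433,-.1725,.2,9)
p=cv2.imread('pics/side_3.png');cv2.imwrite('pics/s3.png',cv2.resize(p[100:300,150:350],(600,600)))"
```

```text
scene 32 [[674.1, 68.7], [29.6, 14.2], 42.8] all [[637.5, 64.3], [97.4, 154.1], 17.6]
scene 49 [[555.2, 78.9], [18.7, 20.5], 16.7] all [[575.9, 88.1], [123.0, 159.3], 36.9]
scene 219 [[431.8, -170.6], [43.7, 29.1], 9.0] all [[432.7, -170.5], [148.2, 60.3], 9.5]
scene 303 [[548.7, -401.5], [44.6, 29.3], 0.1] all [[547.8, -401.6], [60.8, 144.6], 89.9]
side 20 [[553.2, 75.8], [12.8, 24.6], 23.9] all [[590.5, 67.8], [153.0, 95.0], 65.9]
side 24 [[678.6, 68.8], [24.6, 20.2], 29.3] all [[647.2, 73.1], [144.4, 98.2], 59.5]
side 95 [[434.2, -174.8], [44.2, 35.6], 5.7] all [[433.7, -176.0], [143.5, 63.8], 9.1]
side 144 [[550.9, -403.2], [43.9, 32.0], 2.1] all [[549.9, -405.7], [62.1, 147.9], 89.8]
t 7.33 pos [0.5515 0.0073 0.3321] F [ 0.9  0.5 -0.4] w 0.0871
rot [ -0.14  -0.22 -12.2 ] shift [0.1856 0.1086 0.1325] dist 0.253
```

View pics/s3.png

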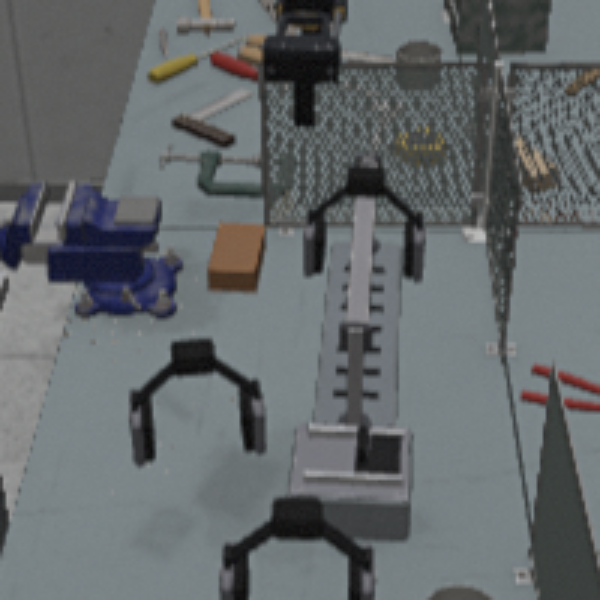

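Pair 1 hangs level over the bar (crown at (365,175)). The other two haven't moved. Now pair 2.

Emit:
carry_out(increments="0 0 -4 0.05 0.03 0.0 0.087; 0 0 -8 0.10 0.06 0.03 0.087; 0 0 -12 0.15 0.09 0.07 0.087; 0 0 -12 0.186 0.1085 0.12 0.087; 0 0 -12 0.186 0.1085 0.165 0.087")

```text
time: 7.95
ee_pos: [0.4327, -0.1758, 0.1678]
eef_rot: [0.758, -0.652, 0.004, 0.001]
ft_force: [0.7, -0.3, -0.3]
width: 0.087
```

```bash
python3 -c "
from h import *
go(.433,-.1725,.113,9)"
```

```text
t 7.95 pos [ 0.4327 -0.1758  0.1678] F [ 0.7 -0.3 -0.3] w 0.087
rot [-0.23 -0.39 -0.43] shift [-0.0036 -0.0006  0.0547] dist 0.055
```

Emit:
carry_out(increments="-0.2 -0.4 -0.4 -0.0035 0 0.03 0.087; -0.2 -0.4 -0.4 -0.0035 0 0.05 0.087; -0.2 -0.4 -0.4 -0.0035 0 0.055 0.07; -0.2 -0.4 -0.4 -0.0035 0 0.055 0.02; -0.2 -0.4 -0.4 -0.0035 0 0.055 0.02")

```text
time: 8.57
ee_pos: [0.4332, -0.1728, 0.1139]
eef_rot: [0.76, -0.65, 0.001, -0.0]
ft_force: [-0.1, -0.4, 0.5]
width: 0.065
```

Emit:
carry_out(increments="0 0 0 0 0 0 0.02; 0 0 0 0 0 0 0.02; 0 0 0 0 0 0 0.02; 0 0 0 0 0 0 0.02; 0 0 0 0 0 0 0.02")

```text
time: 9.2
ee_pos: [0.4331, -0.1728, 0.1138]
eef_rot: [0.76, -0.65, 0.001, -0.0]
ft_force: [-0.5, 0.9, -0.3]
width: 0.0302
```

```bash
python3 -c "
from h import *
go(*rk(0,0),.325,np.degrees(th))"
```

```text
t 9.2 pos [ 0.4331 -0.1728  0.1138] F [-0.5  0.9 -0.3] w 0.0302
rot [-0.1  -0.03 11.92] shift [-0.1263 -0.2013 -0.211 ] dist 0.318
```

Emit:
carry_out(increments="0 0 0 0 0 -0.045 0.02; 0 0 0 0 0 -0.10 0.02; 0 0 2 0 0 -0.155 0.02; 0 0 5 -0.01 -0.02 -0.2 0.02; 0 0 8 -0.035 -0.055 -0.211 0.02")

```text
time: 9.82
ee_pos: [0.4825, -0.1308, 0.328]
eef_rot: [0.711, -0.703, 0.003, -0.001]
ft_force: [1.1, -0.2, -2.4]
width: 0.0299
```

```bash
python3 -c "
from h import *
go(*rk(0,0),.325,np.degrees(th))"
```

```text
t 9.82 pos [ 0.4825 -0.1308  0.328 ] F [ 1.1 -0.2 -2.4] w 0.0299
rot [-0.34 -0.17  3.6 ] shift [-0.1128 -0.1306  0.0034] dist 0.173
```

Emit:
carry_out(increments="0 0 1 -0.03 -0.035 0.0 0.02; 0 0 2 -0.065 -0.075 0 0.02; 0 0 3 -0.10 -0.115 0 0.02; 0 0 3.6 -0.112 -0.130 0.003 0.02; 0 0 3.6 -0.1125 -0.1305 0.003 0.02")

```text
time: 10.45
ee_pos: [0.612, -0.0154, 0.3241]
eef_rot: [-0.69, 0.724, -0.002, 0.001]
ft_force: [-1.4, -0.2, -1.7]
width: 0.03
```

```bash
python3 -c "
from h import *
go(*rk(0,0),.18,np.degrees(th))"
```

```text
t 10.45 pos [ 0.612  -0.0154  0.3241] F [-1.4 -0.2 -1.7] w 0.03
rot [-0.22 -0.09  0.13] shift [0.0009 0.0007 0.1441] dist 0.144
```

Emit:
carry_out(increments="0 0 0 0.001 0 0.03 0.02; 0 0 0 0.001 0 0.07 0.02; 0 0 0 0.001 0 0.11 0.02; 0 0 0 0.001 0 0.13 0.02; 0 0 0 0.001 0 0.137 0.02")

```text
time: 11.08
ee_pos: [0.6121, -0.0174, 0.1867]
eef_rot: [-0.689, 0.724, -0.002, 0.0]
ft_force: [0.6, 0.2, -1.2]
width: 0.0297
```

```bash
python3 -c "
from h import *
go(*rk(0,0),.18,np.degrees(th))"
```

```text
t 11.07 pos [ 0.6121 -0.0174  0.1867] F [ 0.6  0.2 -1.2] w 0.0297
rot [-0.18 -0.11  0.09] shift [-0.0009  0.0004  0.0067] dist 0.007
```

Emit:
carry_out(increments="0 0 0 -0.001 0 0.003 0.02; 0 0 0 -0.001 0 0.005 0.02; 0 0 0 -0.001 0 0.0065 0.02; 0 0 0 -0.001 0 0.007 0.02; 0 0 0 -0.001 0 0.007 0.02")

```text
time: 11.7
ee_pos: [0.6125, -0.0163, 0.1805]
eef_rot: [-0.689, 0.724, -0.002, 0.001]
ft_force: [-1.5, -0.2, 4.7]
width: 0.0295
```

Emit:
carry_out(increments="0 0 0 0 0 0 0.06; 0 0 0 0 0 0 0.06; 0 0 0 0 0 0 0.06; 0 0 0 0 0 -0.005 0.06; 0 0 0 0 0 -0.02 0.06")

```text
time: 12.32
ee_pos: [0.6121, -0.0163, 0.2006]
eef_rot: [-0.689, 0.724, -0.002, 0.0]
ft_force: [0.7, -0.6, -0.3]
width: 0.0594
```

Emit:
carry_out(increments="0 0 0 0 0 -0.04 0.06; 0 0 0 0 0 -0.08 0.087; 0 0 0 0 0 -0.12 0.087; 0 0 0 0.03 0.01 -0.14 0.087; 0 0 0 0.08 0.02 -0.14 0.087")

```text
time: 12.95
ee_pos: [0.5883, -0.0935, 0.3441]
eef_rot: [-0.691, 0.723, -0.003, 0.002]
ft_force: [1.7, -1.1, -0.4]
width: 0.0857
```

```bash
python3 -c "
from h import *
crowns('4')
go(.5495,-.403,.2,0)
p=cv2.imread('pics/side_4.png');cv2.imwrite('pics/s4.png',cv2.resize(p[100:300,150:350],(600,600)))"
```

```text
scene 24 [[678.6, 72.4], [24.2, 12.0], 56.2] all [[642.2, 67.0], [89.5, 166.3], 8.5]
scene 47 [[555.8, 80.1], [20.9, 15.9], 89.7] all [[574.6, 80.9], [133.6, 152.1], 25.5]
scene 32 [[670.1, -21.3], [20.4, 17.8], 5.6] all [[634.4, -19.8], [166.9, 97.9], 88.2]
scene 52 [[550.1, -15.7], [14.7, 20.7], 16.8] all [[586.4, -14.8], [95.5, 166.4], 0.1]
scene 304 [[574.8, -422.4], [44.9, 29.8], 0.3] all [[574.1, -423.0], [60.5, 144.5], 89.9]
side 28 [[557.0, 77.3], [17.9, 23.3], 0.8] all [[575.0, 81.3], [133.3, 149.0], 32.4]
side 30 [[673.1, 71.2], [25.1, 21.9], 89.0] all [[638.3, 68.3], [159.9, 100.2], 87.8]
side 23 [[550.2, -21.0], [20.1, 19.5], 33.3] all [[587.0, -22.4], [165.1, 95.6], 85.5]
side 25 [[672.5, -30.7], [37.0, 14.0], 87.8] all [[649.0, -24.0], [166.6, 80.7], 73.1]
side 149 [[575.6, -425.6], [43.2, 30.6], 0.3] all [[575.9, -426.3], [145.4, 62.4], 0.6]
t 13.05 pos [ 0.5869 -0.1016  0.3421] F [-0.4 -0.6  0.5] w 0.0864
rot [-0.23 -0.3  -3.32] shift [0.3024 0.0204 0.1436] dist 0.335
```

View pics/s4.png

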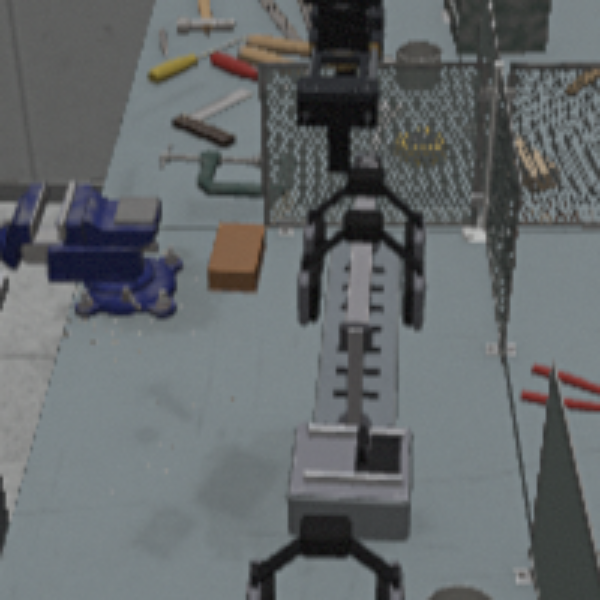

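Both hung pairs sit fine (crowns at (365,175) and (362,220)). Pair 3 has been knocked to about (0.575, -0.424), so I'll go to the new position and re-check it there.

Emit:
carry_out(increments="0 0 -1 0.05 0.003 0.0 0.087; 0 0 -2 0.11 0.004 0.0 0.087; 0 0 -3 0.17 -0.004 0.02 0.087; 0 0 -3.3 0.23 -0.004 0.04 0.087; 0 0 -3.3 0.27 -0.004 0.06 0.087")

```text
time: 13.68
ee_pos: [0.5748, -0.3746, 0.2836]
eef_rot: [-0.706, 0.708, -0.004, -0.001]
ft_force: [0.3, 0.9, 0.3]
width: 0.0871
```

```bash
python3 -c "
from h import *
crowns('5')
go(.575,-.424,.2,0)"
```

```text
scene 17 [[676.0, 67.0], [16.8, 9.1], 33.0] all [[642.2, 60.6], [92.1, 165.5], 9.5]
scene 45 [[553.7, 79.4], [16.3, 20.6], 14.3] all [[564.0, 66.1], [152.2, 136.3], 9.8]
scene 31 [[670.6, -21.6], [19.2, 17.9], 1.1] all [[634.5, -18.6], [168.0, 96.6], 86.8]
scene 55 [[551.3, -14.5], [17.0, 19.0], 0.2] all [[587.0, -15.1], [165.0, 96.8], 86.1]
scene 30 [[599.1, -188.7], [7.4, 16.8], 44.3] all [[602.6, -189.1], [168.3, 123.4], 86.8]
scene 304 [[575.1, -422.3], [45.4, 29.8], 0.8] all [[573.8, -422.9], [144.9, 60.5], 0.1]
side 26 [[677.4, 68.1], [25.5, 18.0], 63.9] all [[657.3, 64.7], [158.5, 62.3], 86.9]
side 24 [[672.7, -28.7], [31.8, 13.9], 76.5] all [[654.8, -25.2], [162.3, 62.3], 88.8]
side 148 [[575.8, -426.5], [43.8, 30.3], 3.3] all [[576.0, -426.4], [145.6, 61.6], 1.1]
t 13.78 pos [ 0.5726 -0.3774  0.2805] F [-0.4 -0.4 -0.8] w 0.0872
rot [ 0.04 -0.3  -0.45] shift [ 0.0462 -0.0029  0.0807] dist 0.093
```

Emit:
carry_out(increments="0 0 -0.4 0.03 -0.003 0.03 0.087; 0 0 -0.4 0.0465 -0.003 0.07 0.087; 0 0 -0.4 0.0465 -0.003 0.11 0.087; 0 0 -0.4 0.0465 -0.003 0.145 0.087; 0 0 -0.4 0.0465 -0.003 0.155 0.087")

```text
time: 14.4
ee_pos: [0.5747, -0.4235, 0.1242]
eef_rot: [-0.707, 0.707, -0.0, -0.002]
ft_force: [0.4, 0.0, -0.7]
width: 0.0874
```

```bash
python3 -c "
from h import *
go(.575,-.424,.1135,0)"
```

```text
t 14.4 pos [ 0.5747 -0.4235  0.1242] F [ 0.4  0.  -0.7] w 0.0874
rot [ 0.17 -0.18 -0.01] shift [ 0.0005 -0.0003  0.0107] dist 0.011
```

Emit:
carry_out(increments="0 0 0 0 0 0.008 0.087; 0 0 0 0 0 0.0105 0.05; 0 0 0 0 0 0.0105 0.02; 0 0 0 0 0 0.0105 0.02; 0 0 0 0 0 0.0105 0.02")

```text
time: 15.02
ee_pos: [0.5748, -0.4237, 0.1142]
eef_rot: [-0.707, 0.707, -0.0, -0.002]
ft_force: [0.2, 0.3, 0.5]
width: 0.0552
```

Emit:
carry_out(increments="0 0 0 0 0 0 0.02; 0 0 0 0 0 0 0.02; 0 0 0 0 0 0 0.02; 0 0 0 0 0 0 0.02; 0 0 0 0 0 0 0.02")

```text
time: 15.65
ee_pos: [0.5748, -0.4235, 0.1142]
eef_rot: [-0.707, 0.707, -0.0, -0.002]
ft_force: [-0.3, 0.4, 0.5]
width: 0.03
```

Emit:
carry_out(increments="0 0 0 0 0 -0.045 0.02; 0 0 0 0 0 -0.10 0.02; 0 0 0 0 0 -0.155 0.02; 0 0 0 0 0 -0.205 0.02; 0 0 0 -0.03 0 -0.216 0.02")

```text
time: 16.27
ee_pos: [0.5753, -0.3951, 0.3335]
eef_rot: [-0.706, 0.709, -0.003, -0.002]
ft_force: [-0.1, 0.1, -2.4]
width: 0.0294
```

```bash
python3 -c "
from h import *
go(*rk(0,-.095),.33,np.degrees(th))"
```

```text
t 16.27 pos [ 0.5753 -0.3951  0.3335] F [-0.1  0.1 -2.4] w 0.0294
rot [-0.09 -0.38  2.69] shift [-0.2839 -0.0304  0.0016] dist 0.286
```

Emit:
carry_out(increments="0 0 0.5 -0.05 -0.005 0 0.02; 0 0 1 -0.11 -0.012 0 0.02; 0 0 2 -0.17 -0.018 0 0.02; 0 0 2.5 -0.23 -0.025 0 0.02; 0 0 2.7 -0.278 -0.03 0 0.02")

```text
time: 16.9
ee_pos: [0.6064, -0.1145, 0.3316]
eef_rot: [-0.689, 0.725, -0.003, -0.002]
ft_force: [0.5, -0.8, -2.3]
width: 0.0299
```

Emit:
carry_out(increments="0 0 0 0 0 0 0.02; 0 0 0 0 0 0 0.02; 0 0 0 0 0 0 0.02; 0 0 0 0 0 0 0.02; 0 0 0 0 0 0 0.02")

```text
time: 17.52
ee_pos: [0.6063, -0.1152, 0.3315]
eef_rot: [-0.689, 0.725, -0.003, -0.002]
ft_force: [0.6, 0.6, -1.9]
width: 0.0299
```

```bash
python3 -c "
from h import *
go(*rk(0,-.095),.18,np.degrees(th))"
```

```text
t 17.52 pos [ 0.6063 -0.1152  0.3315] F [ 0.6  0.6 -1.9] w 0.0299
rot [-0.09 -0.38  0.02] shift [-0.0049 -0.0002  0.1514] dist 0.152
```

Emit:
carry_out(increments="0 -0.4 0 -0.003 0 0.03 0.02; 0 -0.4 0 -0.004 0 0.07 0.02; 0 -0.4 0 -0.004 0 0.11 0.02; 0 -0.4 0 -0.004 0 0.135 0.02; 0 -0.4 0 -0.004 0 0.144 0.02")

```text
time: 18.15
ee_pos: [0.606, -0.1125, 0.186]
eef_rot: [-0.689, 0.725, 0.0, 0.0]
ft_force: [-0.0, -0.0, -1.7]
width: 0.0295
```

```bash
python3 -c "
from h import *
go(*rk(0,-.095),.1805,np.degrees(th))"
```

```text
t 18.15 pos [ 0.606  -0.1125  0.186 ] F [-0.  -0.  -1.7] w 0.0295
rot [ 0.04  0.04 -0.  ] shift [-0.0011 -0.0009  0.0055] dist 0.006
```

Emit:
carry_out(increments="0 0 0 -0.001 -0.001 0.003 0.02; 0 0 0 -0.001 -0.001 0.0045 0.02; 0 0 0 -0.001 -0.001 0.0055 0.02; 0 0 0 -0.001 -0.001 0.0055 0.02; 0 0 0 -0.001 -0.001 0.0055 0.02")

```text
time: 18.77
ee_pos: [0.6074, -0.1115, 0.1811]
eef_rot: [-0.689, 0.725, -0.0, 0.0]
ft_force: [0.6, 0.4, 1.1]
width: 0.0296
```

Emit:
carry_out(increments="0 0 0 0 0 0 0.06; 0 0 0 0 0 0 0.06; 0 0 0 0 0 0 0.06; 0 0 0 0 0 -0.005 0.06; 0 0 0 0 0 -0.02 0.06")

```text
time: 19.4
ee_pos: [0.607, -0.1115, 0.2013]
eef_rot: [-0.689, 0.725, 0.001, 0.0]
ft_force: [-0.5, 0.2, 0.4]
width: 0.0592
```

Emit:
carry_out(increments="0 0 0 0 0 -0.04 0.06; 0 0 0 0 0 -0.08 0.06; 0 0 0 0 0 -0.10 0.05; 0 0 0 0.04 0 -0.10 0.05; 0 0 0 0.10 0 -0.10 0.05")

```text
time: 20.02
ee_pos: [0.6027, -0.2103, 0.3033]
eef_rot: [-0.69, 0.724, -0.0, 0.001]
ft_force: [0.4, -1.5, -0.7]
width: 0.0506
```

```bash
python3 -c "
from h import *
print(r.read_state()['ee_pos'],r.read_state()['width'])
for n in ['side','scene']:
  p,d=r.camera(n)
  if n=='side': cv2.imwrite('pics/s6.png',cv2.resize(p[100:300,150:350],(600,600)))
  else: cv2.imwrite('pics/c6.png',cv2.resize(p[110:310,160:360],(600,600)))
  P,ok=cloud(n,d);Q=P[ok];L=np.c_[(Q[:,:2]-O)@Rm,Q[:,2]]
  for y in (-.095,0,.095):
    A=L[(abs(L[:,1]-y)<.035)&(abs(L[:,0])<.035)&(L[:,2]>.198)&(L[:,2]<.215)]
    print(n,y,len(A),[np.round(t,1) for t in cv2.minAreaRect(A[:,:2].astype(np.float32)*1000)],np.percentile(A[:,2],[50,95]))
"
```

```text
[ 0.6026572  -0.21033248  0.30329351] 0.050621108716649085
side -0.095 84 [array([   1.6, -101.9]), array([26.9, 45. ]), np.float64(86.3)] [0.20436952 0.20789259]Traceback (most recent call last):
  File "<string>", line 11, in <module>
    print(n,y,len(A),[np.round(t,1) for t in cv2.minAreaRect(A[:,:2].astype(np.float32)*1000)],np.percentile(A[:,2],[50,95]))
                                                                                               ~~~~~~~~~~~~~^^^^^^^^^^^^^^^^
    return _quantile_unchecked(
        a, q, axis, out, overwrite_input, method, keepdims, weights)
    return _ureduce(a,
                    func=_quantile_ureduce_func,
    ...<5 lines>...
                    overwrite_input=overwrite_input,
                    method=method)
    r = func(a, **kwargs)
    result = _quantile(arr,
                       quantiles=q,
    ...<2 lines>...
                       out=out,
                       weights=wgt)
    slices_having_nans = np.isnan(arr[-1, ...])
                                  ~~~^^^^^^^^^
IndexError: index -1 is out of bounds for axis 0 with size 0
```

View pics/s6.png

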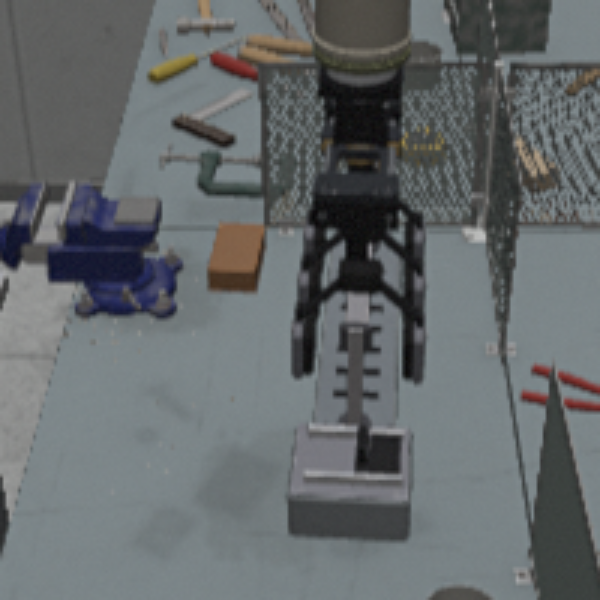

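All three pairs hang over the bar, with the nearest crown at local (1.6, -102) mm and its top at 0.206 m. No fourth pair is visible anywhere. Now the control box: turn the tool so the jaws lie along rack x, with the camera away from the bar.

```bash
python3 -c "
from h import *
print(r.read_state()['joint_positions'].round(2))
x,y=rk(.012,-.241);print(x,y)
go(x,y,.25,-90+np.degrees(th))"
```

```text
[ 0.69  0.39 -0.57  1.26  0.21  1.54 -1.48]
0.6114263353379196 -0.2577982809195298
t 20.07 pos [ 0.6002 -0.2228  0.302 ] F [-1.4 -9.7 -1. ] w 0.0501
rot [-0.17 -0.22 89.5 ] shift [ 0.034  -0.0133  0.0521] dist 0.064
```

```bash
python3 -c "
from h import *
x,y=rk(.012,-.241)
go(x,y,.25,90+np.degrees(th))"
```

```text
t 20.07 pos [ 0.6002 -0.2228  0.302 ] F [-1.4 -9.7 -1. ] w 0.0501
rot [  0.22  -0.17 -90.5 ] shift [ 0.034  -0.0133  0.0521] dist 0.064
```

Emit:
carry_out(increments="0 0 -9 0.005 0 0 0.05; 0 0 -18 0.015 -0.005 0 0.05; 0 0 -27 0.025 -0.01 0 0.05; 0 0 -37 0.034 -0.013 0 0.05; 0 0 -47 0.034 -0.013 0 0.05")

```text
time: 20.7
ee_pos: [0.6111, -0.2584, 0.303]
eef_rot: [0.92, -0.392, 0.001, 0.002]
ft_force: [0.8, 0.8, -0.1]
width: 0.05
```

```bash
python3 -c "
from h import *
x,y=rk(.012,-.241)
go(x,y,.25,90+np.degrees(th))"
```

```text
t 20.7 pos [ 0.6111 -0.2584  0.303 ] F [ 0.8  0.8 -0.1] w 0.05
rot [  0.25  -0.09 -43.26] shift [-0.0004 -0.0008  0.053 ] dist 0.053
```

Emit:
carry_out(increments="0 0 -9 0 0 0 0.05; 0 0 -18 0 0 0.01 0.05; 0 0 -27 0 0 0.02 0.05; 0 0 -36 0 0 0.04 0.05; 0 0 -43.3 0 0 0.053 0.05")

```text
time: 21.32
ee_pos: [0.611, -0.2587, 0.2501]
eef_rot: [1.0, -0.023, -0.0, 0.002]
ft_force: [-0.0, -0.1, 0.1]
width: 0.05
```

```bash
python3 -c "
from h import *
x,y=rk(.012,-.241)
go(x,y,.15,90+np.degrees(th))
m=r.camera_model('wrist');p,d=r.camera('wrist');cv2.imwrite('pics/w7.png',p)
P,ok=cloud('wrist',d,m);Q=P[ok];L=np.c_[(Q[:,:2]-O)@Rm,Q[:,2]]
A=L[(abs(L[:,1]+.241)<.03)&(abs(L[:,0]-.012)<.06)&(L[:,2]>.088)&(L[:,2]<.098)]
print(len(A),A.min(0),A.max(0),np.median(A,0))
p,d=r.camera('side');cv2.imwrite('pics/s7.png',cv2.resize(p[100:300,150:350],(600,600)))
p,d=r.camera('scene');cv2.imwrite('pics/c7.png',cv2.resize(p[110:310,160:360],(600,600)))
"
```

```text
t 21.32 pos [ 0.611  -0.2587  0.2501] F [-0.  -0.1  0.1] w 0.05
rot [0.27 0.   0.28] shift [ 0.0004 -0.0014  0.1001] dist 0.1
411 [ 0.00423423 -0.25440076  0.08800217] [ 0.01700727 -0.21936116  0.09595817] [ 0.01056345 -0.23666177  0.09309928]
```

View pics/w7.png

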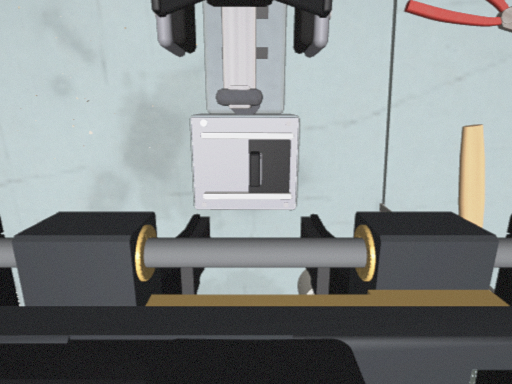

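View pics/c7.png

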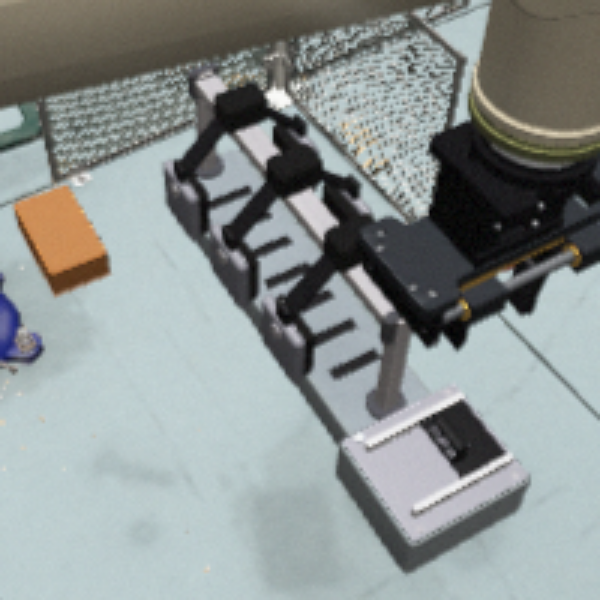

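View pics/s7.png

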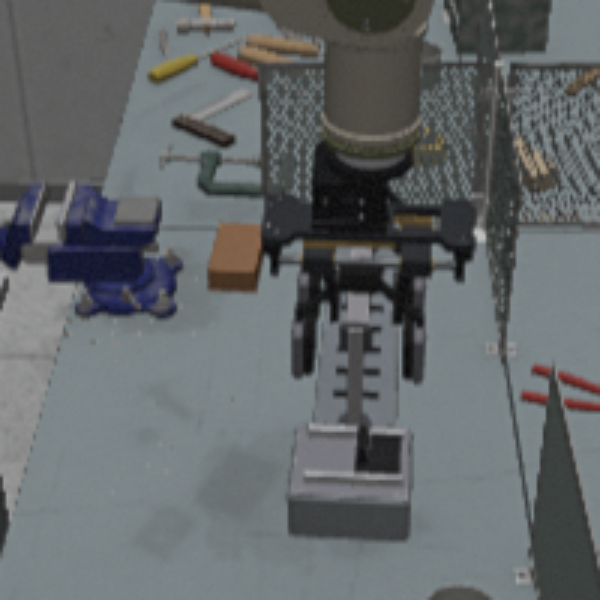

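The views show three pairs hanging, and the tab home with its ridge at wrist pixel (257,168). The jaws are aligned along rack x above it. Descending.

```bash
python3 -c "
from h import *
x,y=rk(.0115,-.244)
go(x,y,.077,90+np.degrees(th))"
```

```text
t 21.48 pos [ 0.6109 -0.2588  0.2503] F [-0.7  0.5  0.7] w 0.0502
rot [ 0.25  0.03 -0.11] shift [0.     0.0013 0.1733] dist 0.173
```

Emit:
carry_out(increments="0.25 0 0 0 0.0015 0.04 0.05; 0.25 0 0 0 0.0015 0.08 0.05; 0.25 0 0 0 0.0015 0.12 0.05; 0.25 0 0 0 0.0015 0.15 0.05; 0.25 0 0 0 0.0015 0.162 0.05")

```text
time: 22.1
ee_pos: [0.6105, -0.2611, 0.0878]
eef_rot: [1.0, -0.028, -0.001, -0.0]
ft_force: [0.2, -0.1, 0.7]
width: 0.0501
```

Emit:
carry_out(increments="0 0 0 0 0 0.005 0.05; 0 0 0 0 0 0.0105 0.05; 0 0 0 0 0 0.0105 0.03; 0 0 0 0 0 0.0105 0.02; 0 0 0 0 0 0.0105 0.02", squeeze=10)

```text
time: 22.72
ee_pos: [0.6107, -0.2612, 0.0778]
eef_rot: [1.0, -0.028, -0.0, 0.0]
ft_force: [0.1, -0.3, 0.2]
width: 0.0276
```

```bash
python3 -c "
from h import *
x,y=rk(.0115,-.244)
go(x,y,.077,90+np.degrees(th))"
```

```text
t 22.73 pos [ 0.6107 -0.2612  0.0778] F [ 0.1 -0.3  0.2] w 0.0276
rot [ 0.    0.05 -0.27] shift [ 0.0001 -0.0004  0.0008] dist 0.001
```

Emit:
carry_out(increments="0 0 0 0 0 0 0.005; 0 0 0 0 0 0 0.005; 0 0 0 0 0 0 0.005; 0 0 0 0 0 0 0.005; 0 0 0 0 0 0 0.005", squeeze=15)

```text
time: 23.35
ee_pos: [0.6107, -0.2612, 0.0779]
eef_rot: [1.0, -0.028, -0.0, 0.0]
ft_force: [-1.7, -0.6, 2.9]
width: 0.0118
```

Gripped (11.8 mm). Slide aside along tool -x.

Emit:
carry_out(increments="0 0 0 -0.01 0 0 0.005; 0 0 0 -0.02 0 0 0.005; 0 0 0 -0.03 0 0 0.005; 0 0 0 -0.04 0 0 0.005; 0 0 0 -0.045 0 0 0.005")

```text
time: 23.98
ee_pos: [0.5661, -0.2588, 0.078]
eef_rot: [1.0, -0.028, 0.001, 0.0]
ft_force: [19.4, -3.7, -16.5]
width: 0.0118
```

```bash
python3 -c "
from h import *
s=r.read_state();print(Rm.T@(s['ee_pos'][:2]-O))
x,y=rk(-.033,-.244)
go(x,y,.077,90+np.degrees(th))"
```

```text
[-0.03321061 -0.24435965]
t 23.98 pos [ 0.5661 -0.2588  0.078 ] F [ 19.4  -3.7 -16.5] w 0.0118
rot [ 0.02 -0.1  -0.28] shift [ 0.0002 -0.0004  0.001 ] dist 0.001
```

It's at its stop (x = -33.2 mm, stop force 19 N). Ease off, open and rise.

Emit:
carry_out(increments="0 0 0 0.0 0 0 0.03; 0 0 0 0.0 0 0 0.03; 0 0 0 0.0 0 0 0.03; 0 0 0 0.0 0 -0.005 0.03; 0 0 0 0.0 0 -0.04 0.03")

```text
time: 24.6
ee_pos: [0.5647, -0.2584, 0.1167]
eef_rot: [1.0, -0.028, -0.001, -0.001]
ft_force: [-0.3, -0.9, 0.1]
width: 0.03
```

```bash
python3 -c "
from h import *
x,y=rk(.030,-.241)
go(x,y,.11,90+np.degrees(th))
m=r.camera_model('wrist');p,d=r.camera('wrist');cv2.imwrite('pics/w8.png',p)
p,d=r.camera('scene');cv2.imwrite('pics/c8.png',cv2.resize(p[210:310,250:350],(600,600)))
p,d=r.camera('side');cv2.imwrite('pics/s8.png',cv2.resize(p[200:300,220:320],(600,600)))
"
```

```text
t 24.6 pos [ 0.5647 -0.2584  0.1167] F [-0.3 -0.9  0.1] w 0.03
rot [-0.08  0.12 -0.28] shift [ 0.0647 -0.0033  0.0065] dist 0.065
```

View pics/c8.png

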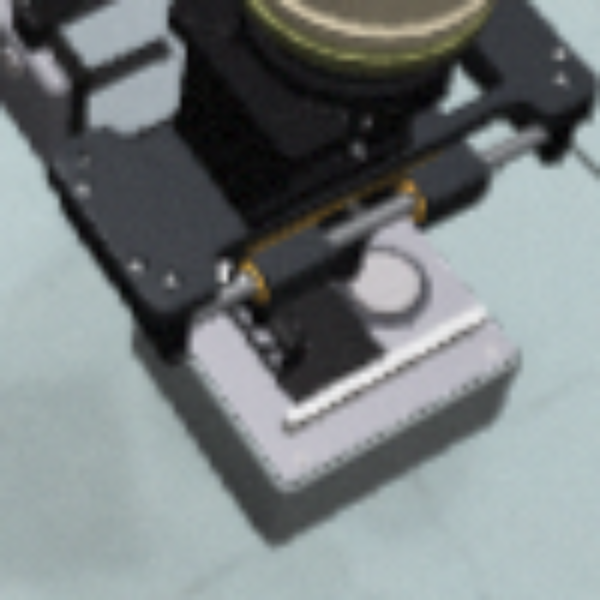

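View pics/s8.png

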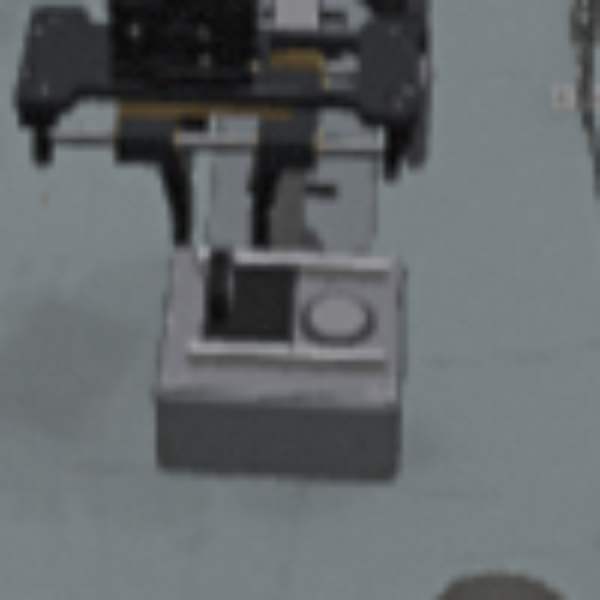

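The plate is aside and the button is bared at side-crop (340,318). Close the fingers and move above the button.

Emit:
carry_out(increments="0 0 0 0.02 -0.001 0 0.0; 0 0 0 0.045 -0.003 0 0.0; 0 0 0 0.0657 -0.0033 0 0.0; 0 0 0 0.0657 -0.0033 0.015 0.0; 0 0 0 0.0657 -0.0033 0.03 0.0")

```text
time: 25.38
ee_pos: [0.632, -0.2593, 0.0885]
eef_rot: [1.0, -0.028, 0.001, 0.001]
ft_force: [0.2, 0.3, -0.5]
width: 0.0007
```

```bash
python3 -c "
from h import *
s=r.read_state();print(Rm.T@(s['ee_pos'][:2]-O))
x,y=rk(.031,-.241)
go(x,y,.066,90+np.degrees(th))"
```

```text
[ 0.03267055 -0.24147635]
t 25.38 pos [ 0.632  -0.2593  0.0885] F [ 0.2  0.3 -0.5] w 0.0007
rot [ 0.08 -0.17 -0.27] shift [-0.0017 -0.0005  0.0225] dist 0.023
```

Emit:
carry_out(increments="0 0 0 -0.0015 0 0.01 0.0; 0 0 0 -0.0015 0 0.02 0.0; 0 0 0 -0.0015 0 0.0235 0.0; 0 0 0 -0.0015 0 0.0255 0.0; 0 0 0 -0.0015 0 0.0265 0.0")

```text
time: 26.0
ee_pos: [0.6307, -0.2595, 0.0625]
eef_rot: [1.0, -0.028, 0.002, 0.001]
ft_force: [-2.8, -0.1, 3.9]
width: 0.0007
```

Emit:
carry_out(increments="0 0 0 0 0 0.001 0.0; 0 0 0 0 0 0.0015 0.0; 0 0 0 0 0 0.002 0.0; 0 0 0 0 0 0.002 0.0; 0 0 0 0 0 0.002 0.0")

```text
time: 26.62
ee_pos: [0.6309, -0.2595, 0.0615]
eef_rot: [1.0, -0.028, 0.002, 0.001]
ft_force: [-4.8, -0.1, 10.0]
width: 0.0003
```

Emit:
carry_out(increments="0 0 0 0 0 0.001 0.0; 0 0 0 0 0 0.0015 0.0; 0 0 0 0 0 0.0015 0.0; 0 0 0 0 0 0.0015 0.0; 0 0 0 0 0 0.0015 0.0")

```text
time: 27.25
ee_pos: [0.6309, -0.2595, 0.0614]
eef_rot: [1.0, -0.028, 0.002, 0.001]
ft_force: [-7.5, 1.9, 14.2]
width: 0.0006
```

At the hard stop (the force rises with no further travel). Rise, open and go back over the ridge.

Emit:
carry_out(increments="0 0 0 0 0 -0.01 0.0; 0 0 0 0 0 -0.03 0.0; 0 0 0 0 0 -0.055 0.03; 0 0 0 -0.02 0 -0.055 0.04; 0 0 0 -0.055 0.002 -0.055 0.04")

```text
time: 27.88
ee_pos: [0.5763, -0.2575, 0.1174]
eef_rot: [1.0, -0.028, 0.003, 0.001]
ft_force: [0.2, -0.2, 0.5]
width: 0.0231
```

```bash
python3 -c "
from h import *
x,y=rk(-.0325,-.244)
go(x,y,.1,90+np.degrees(th))"
```

```text
t 27.88 pos [ 0.5763 -0.2575  0.1174] F [ 0.2 -0.2  0.5] w 0.0231
rot [ 0.14 -0.34 -0.22] shift [-0.0095  0.0015  0.0174] dist 0.02
```

Emit:
carry_out(increments="0 -0.3 0 -0.005 0.0015 0 0.04; 0 -0.3 0 -0.0095 0.0015 0 0.04; 0 -0.3 0 -0.0095 0.0015 0.005 0.04; 0 -0.3 0 -0.0095 0.0015 0.018 0.04; 0 -0.3 0 -0.0095 0.0015 0.03 0.04")

```text
time: 28.5
ee_pos: [0.567, -0.2582, 0.0859]
eef_rot: [1.0, -0.027, 0.0, 0.001]
ft_force: [0.5, -0.6, 0.5]
width: 0.04
```

```bash
python3 -c "
from h import *
x,y=rk(-.0325,-.244)
go(x,y,.078,90+np.degrees(th))"
```

```text
t 28.5 pos [ 0.567  -0.2582  0.0859] F [ 0.5 -0.6  0.5] w 0.04
rot [ 0.11 -0.01 -0.2 ] shift [-0.0001  0.0003  0.0079] dist 0.008
```

Emit:
carry_out(increments="0 0 0 0 0 0.005 0.04; 0 0 0 0 0 0.008 0.03; 0 0 0 0 0 0.008 0.005; 0 0 0 0 0 0.008 0.005; 0 0 0 0 0 0.008 0.005")

```text
time: 29.12
ee_pos: [0.5672, -0.2583, 0.0783]
eef_rot: [1.0, -0.027, 0.0, 0.001]
ft_force: [-0.4, -1.0, 0.7]
width: 0.0122
```

Emit:
carry_out(increments="0 0 0 0 0 0 0.005; 0 0 0 0 0 0 0.005; 0 0 0 0.01 0 0 0.005; 0 0 0 0.02 0 0 0.005; 0 0 0 0.03 0 0 0.005")

```text
time: 29.75
ee_pos: [0.598, -0.2598, 0.0783]
eef_rot: [1.0, -0.027, 0.0, 0.001]
ft_force: [-2.3, 0.3, 1.3]
width: 0.0116
```

```bash
python3 -c "
from h import *
s=r.read_state();print(Rm.T@(s['ee_pos'][:2]-O))
x,y=rk(.0117,-.244)
go(x,y,.078,90+np.degrees(th))"
```

```text
[-0.00132895 -0.24373826]
t 29.75 pos [ 0.598  -0.2598  0.0783] F [-2.3  0.3  1.3] w 0.0116
rot [ 0.11 -0.03 -0.19] shift [0.013  0.0002 0.0003] dist 0.013
```

Emit:
carry_out(increments="0 0 0 0.006 0 0 0.005; 0 0 0 0.011 0 0 0.005; 0 0 0 0.013 0 0 0.005; 0 0 0 0.0135 0 0 0.005; 0 0 0 0.014 0 0 0.005")

```text
time: 30.38
ee_pos: [0.6114, -0.2606, 0.0783]
eef_rot: [1.0, -0.027, -0.0, 0.001]
ft_force: [-5.2, 1.5, 4.3]
width: 0.0116
```

```bash
python3 -c "
from h import *
s=r.read_state();print(Rm.T@(s['ee_pos'][:2]-O),s['ft_force'])"
```

```text
[ 0.01214251 -0.24375657] [-5.1942014   1.4618544   4.32823976]
```

Home: x = 12.1 mm, with the force rising at the stop. Release, rise, then check.

Emit:
carry_out(increments="0 0 0 0 0 0 0.035; 0 0 0 0 0 0 0.035; 0 0 0 0 0 0 0.035; 0 0 0 0 0 -0.005 0.035; 0 0 0 0 0 -0.03 0.035")

```text
time: 31.0
ee_pos: [0.6106, -0.2603, 0.1075]
eef_rot: [1.0, -0.027, -0.001, 0.0]
ft_force: [-0.1, -0.2, -0.1]
width: 0.0351
```

Emit:
carry_out(increments="0 0 0 0 0 -0.05 0.05; 0 0 0 0 0 -0.10 0.05; 0 0 0 -0.02 0.03 -0.15 0.05; 0 0 0 -0.05 0.09 -0.18 0.05; 0 0 0 -0.08 0.12 -0.20 0.05")

```text
time: 31.62
ee_pos: [0.5238, -0.3773, 0.3091]
eef_rot: [1.0, -0.027, -0.001, 0.001]
ft_force: [0.6, -0.3, 0.2]
width: 0.05
```

Emit:
carry_out(increments="0 0 0 0 0.03 0 0.05; 0 0 0 0 0.03 0 0.05; 0 0 0 0 0.03 0 0.05; 0 0 0 0 0.03 0 0.05; 0 0 0 0 0.03 0 0.05")

```text
time: 32.25
ee_pos: [0.5226, -0.4063, 0.3093]
eef_rot: [1.0, -0.027, -0.001, 0.001]
ft_force: [-0.1, 0.1, 0.0]
width: 0.0499
```

```bash
python3 -c "
from h import *
print(r.read_state()['ee_pos'])
for n in ['scene','side']:
  p,d=r.camera(n)
  q=p[110:310,160:360] if n=='scene' else p[100:300,150:350]
  cv2.imwrite(f'pics/{n}9.png',cv2.resize(q,(600,600)))
  P,ok=cloud(n,d);Q=P[ok];L=np.c_[(Q[:,:2]-O)@Rm,Q[:,2]]
  for y in (-.095,0,.095):
    A=L[(abs(L[:,1]-y)<.035)&(abs(L[:,0])<.035)&(L[:,2]>.195)&(L[:,2]<.215)]
    if len(A)>5: print(n,y,len(A),[np.round(t,1) for t in cv2.minAreaRect(A[:,:2].astype(np.float32)*1000)],np.percentile(A[:,2],[50,95]))
  A=L[(abs(L[:,1]+.241)<.03)&(abs(L[:,0])<.06)&(L[:,2]>.089)&(L[:,2]<.098)]
  if len(A): print('ridge',len(A),A.mean(0),A.min(0),A.max(0))
"
```

```text
[ 0.52262056 -0.40634481  0.30929506]
scene -0.095 205 [array([  0.9, -96.4]), array([44.7, 29.6]), np.float64(0.4)] [0.20479186 0.20727983]
side 0 94 [array([ 0.7, -5.7]), array([45.7, 34.4]), np.float64(10.1)] [0.20365685 0.20705084]
side 0.095 77 [array([ 0.8, 89.4]), array([33.9, 45.9]), np.float64(87.6)] [0.20358468 0.20797125]
ridge 36 [ 0.01287122 -0.24251563  0.09227494] [ 0.00730052 -0.26208715  0.08961781] [ 0.01982302 -0.22136411  0.09766256]
```

View pics/scene9.png

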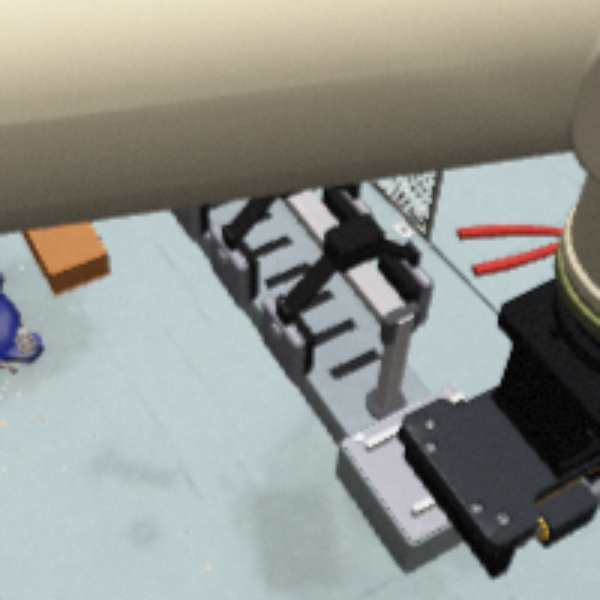

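View pics/side9.png

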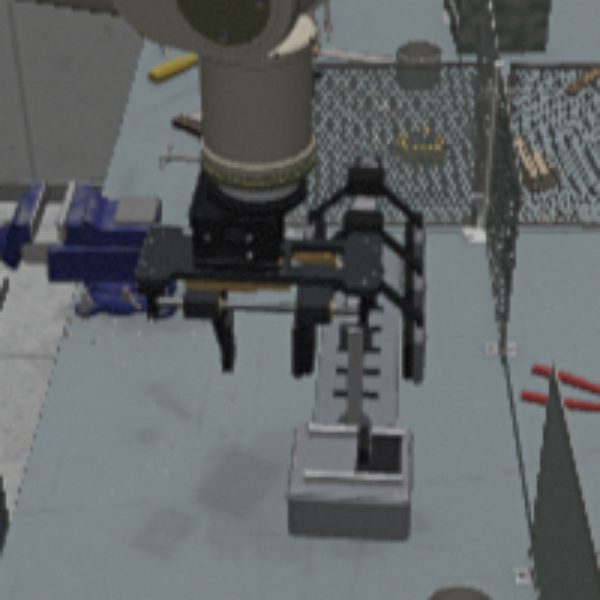

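All three pairs hang centred. The ridge is back at x ≈ 12.5 mm (home) and the gripper is clear. Handing in.

```bash
python3 -c "
from h import *
print(r.close_job())"
```

```text
the job is handed in; nothing more can be done
None
```

I hung all three pairs of ear defenders over the bar, worked the lock tab and start button, and handed the job in at about 32 s. I saw no fourth pair in any camera view. Pair 3 was knocked aside partway through; I found it again and picked it up from its new place.

- **Pairs:** they hang at rack y ≈ -96, -3 and +92 mm. The last depth check put each crown within about 1 mm of the bar's middle line. Crown tops were at about 0.207 m, so the undersides are at about 0.175 m.
- **Lock tab aside:** I slid it about 44.5 mm to its stop.
- **Button:** I pressed it to its hard stop. The tool tip reached z = 61.4 mm, about 4.6 mm of travel, and the force rose to 14 N without further movement. Then I let it up.
- **Lock tab home:** the last picture shows it home over the button, with the ridge at x ≈ 12 to 13 mm against a nominal 12 mm.
- **Bystanders:** the sanding block looked unmoved, and the gripper was clear with about zero force.

Two things disagreed or went unchecked:
- The scene and side cameras differed by 3 to 4 mm in y throughout, so I averaged them.
- I could not see the button under the plate at the end. That it came up rests on the plate sliding freely home over it.

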